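Put the coffee box away in the drop-front bin

TASK

Put the box of drip coffee with the green face away in the small wooden drop-front bin: take the bin's bar handle and fold its white front all the way down, stand the green box upright on the bin's floor, let go of it, and fold the front back up until it is fully shut over the box. Leave the box with the reddish-brown face, the glass tumbler and the dark espresso cup standing where they are.

Things in the scene. Friction and masses are not known exactly. Their poses are not given: they have to be found in the camera images.
- bin: small fixed wooden bin, 140 x 182 x 133 mm. Origin: centre of underside; x from its front to its back, y to its left, z up. Floor top at 8 mm; inner space x -66 to 60, y -80 to 80 mm; side and back walls 123 mm high; front sill 22 mm high. The white front also forms the roof: folded down, it leaves the bin open in front and above.
- front (a joint): angle of the white drop front (bent 5 mm panel, 182 mm wide, covering front and top) about the hinge at the bin's bottom front edge: 0 = shut, 1.5 rad = folded all the way down to bin -x. It stays where it is left; may start ajar; moves with about 2 N at the handle. Shut, its inner corners lie (4, 57), (37, 98), (138, 98) mm from the hinge along bin x and up.
- front_handle (a point): middle of the dark bar handle: round, 10 mm thick, along bin y, 90 mm free between its two posts, 45 mm off the white panel near its free edge. From the hinge along bin x and up: (122, 145) mm when shut, (-136, 132) mm folded down, the panel's free edge then 45 mm behind it and 18 mm higher. A gripper pointing down can pinch it (closing along bin x) all the way.
- front_hinge (a point): middle of the hinge line of the front, 70 mm to bin -x of the bin's origin and 30 mm above the counter; the line runs along bin y
- green_box: slim carton of drip-coffee bags, its front (-x) face green, the rest off-white, 24 (x) x 72 (y) x 98 (z) mm, 85 g, standing loose on the counter. Origin: centre of its underside, z up. Grasp it across its 24 mm thickness (x) near the top.
- brown_box: carton of the same shape and size with a reddish-brown front face, standing loose on the counter; to be left alone. Origin: centre of its underside. It and the green one may have swapped places.
- tumbler: waisted glass tumbler, 59 mm wide and 81 mm high, loose; to be left alone. Origin: centre of its underside
- espresso_cup: dark blue-grey espresso cup, 63 mm wide, 88 mm with its handle (toward its -y), 51 mm high, loose; to be left alone. Origin on its underside
Things that resemble listed ones, but are neither listed nor needed, are in the scene too. What is shaped like the green_box but pink or red is not meant.

How it is judged:
On the way, in this order (a step that is already met when the one before it is completed fails the run):
1. the front is folded all the way down (joint over 1.35 rad) (value of joint front above 1.35 rad), for 0.2 s.
2. with the front down, the green box stands upright on the bin's floor, let go (x of green_box in the frame of bin between -0.05 and 0.055 m and y of green_box in the frame of bin between -0.07 and 0.07 m and z of green_box in the frame of bin between 0 and 0.015 m and angle between green_box's own z axis and vertical below 0.12 rad and contact force between green_box and the fingers below 0.1 N and linear speed of green_box below 0.02 m/s and value of joint front above 1.2 rad), for 0.2 s.
At the end, for the whole second after the job is handed in: The green box stands upright (within 0.12 rad) on the floor inside the bin, released and at rest; the front is shut (joint under 0.05 rad) and still; brown box, tumbler and espresso cup are within 40 mm of where they started (x of green_box in the frame of bin between -0.05 and 0.055 m and y of green_box in the frame of bin between -0.07 and 0.07 m and z of green_box in the frame of bin between 0 and 0.015 m and angle between green_box's own z axis and vertical below 0.12 rad and contact force between green_box and the fingers below 0.1 N and linear speed of green_box below 0.02 m/s and value of joint front below 0.05 rad and velocity of joint front below 0.05 rad/s and distance of each of brown_box, tumbler, espresso_cup from where it was at the start of the episode below 0.04 m); the robot touches nothing.
It fails at once if the reddish-brown box is moved over 40 mm or tipped (distance of brown_box from where it was at the start of the episode above 0.04 m or angle between brown_box's own z axis and vertical above 0.3 rad).
It fails at once if the tumbler is moved over 40 mm or tipped (distance of tumbler from where it was at the start of the episode above 0.04 m or angle between tumbler's own z axis and vertical above 0.3 rad).
It fails at once if the espresso cup is moved over 40 mm or tipped (distance of espresso_cup from where it was at the start of the episode above 0.04 m or angle between espresso_cup's own z axis and vertical above 0.3 rad).
It also fails if it takes over 72 s, if anything falls off the work surface, if the arm or the gripper's body presses on something with over 40 N, if the wrist force passes 120 N, or if a joint passes its speed limit or range.

ROBOT

A 6-joint arm with a two-finger parallel gripper is mounted at the origin on a cart in front of the work surface, level with it; the furniture and walls round the work are solid. World frame = base frame: x ahead of the robot, y to its left, z up, the work surface at z = 0. Lengths are in m, angles in rad, forces in N, time in s.
With the tool pointing down it reaches from about 0.35 to 0.875 m from the base axis. Payload 4.2 kg.
Tool frame: the origin (TCP) lies between the finger pads; the fingertips stand 22 mm ahead of it and the grasp point (between the pads) lies 3 mm ahead of it; z points along the fingers, y is the line along which they close (so a half turn about z gives the same grasp; the last joint's range is limited). The gripper opens to 87 mm and grips with 3 to 60 N. Pads are 19 mm wide; open, the fingers measure 117 mm over their backs; the gripper's body (75 mm by 190 mm) begins 51 mm behind the grasp point.
Start: joints at [-0.858, 0.385, 0.008, 0, -1.194, -0.259], TCP at [0.274, -0.562, 0.245] pointing down, gripper open.
Joint ranges: [-3.14, 3.14], [-1.21, 2.06], [-1.07, 1.41], [-3.16, 2.05], [-2.99, -0.16], [-3.1, 3.1]. Speed limits (rad/s): [2.79, 2.79, 3.14, 3.14, 3.14, 3.14].

INTERFACE

Orientations are given as a 3x3 rotation matrix whose columns are the frame's x, y, z axes.
In Python, from plant import bot gives the robot as it stands. The module is installed in compiled form; this text tells all that it offers.
- The arm moves only by the tool servo_tool, never from a script. Its argument "steps" is a list of rows, each a list of 3 entries, a list of its own where there are three numbers: the turn, a rotation vector about the tool's x, y, z in rad, then the shift along the tool's x, y, z in cm, then the closure, from 0 (fully open) to 1 (shut). A call has exactly 10 rows; each row shifts and turns the commanded pose from where the row before left it, along the tool's axes as they then stand; what a row does not reach is not made up. A row lasts 1/8 s, in which the tool goes at most 62.5 mm and 10.7 degrees, less where a joint would pass 70% of its speed; a pose out of reach is approached as far as the arm can. A call is refused whole if a number of a shift passes 6.25 or a number of a turn 0.188, either way. A call with a gripper value outside its range is refused whole. The fingers move at their own pace and stop on an object; "squeeze" is the grip in N (left out, the last holds). Time passes only in rows, so rows that do not move let the fingers close, or fill a call up. It gives the time, the measured TCP pose, the force, the opening and the grip force at its end, in the units of the state.
- bot.state(): the state, without advancing time (a new reading comes with each control period).
- bot.snapshot(name): name is "scene" or "side" or "wrist"; returns (picture, depth): 480x640x3 uint8, blue, green, red; 480x640 float32, m along the optical axis (not along the pixel's ray), 0 where there is no reading.
- bot.calibration(name): a dict with "K" (3x3 intrinsics, pixels), "k1" (the pictures are not rectified: a ray, as slopes to the right and down, at radius r is drawn at 1 + k1 r^2 times it, then the intrinsics apply), "world_from_camera" (4x4, takes a point from camera to world coordinates); the wrist camera has in their place "T_tool_cam" (4x4, takes a point from camera to tool coordinates, whose origin is the TCP and whose axes are the flange's). Camera axes: x right, y down, z forward; pixel columns grow to the right and rows downward; lengths in m; the calibration is good to about 2 mm. A picture is of the moment at which its call begins: read the wrist's pose just before it. calibration takes no time and is no camera call.
- bot.close_job(): hands the job in; it is judged then, once.
Trained networks look in the newest picture that a camera, given by its name, has taken for a name from the list of things; names that differ only in an ending like _2 or _b are one class to them, and where a whole thing is asked for, a point or a joint stands for the part that bears it (a point fixed in the world has none). Each returns a list of dicts, best first, with "confidence" (0 to 1); they miss things now and then, are a little off and sometimes report something else, mostly with a low value. They report only what shows in the picture. A call takes as long as a camera call. They do not tell look-alikes from the thing itself.
- bot.boxes_of(name, camera): "box" ([left, top, right, bottom] in pixels, round what is visible of it).
- bot.pinpoint(name, camera): "point" ([column, row] in pixels: a listed point, or the origin of a listed thing).
The state is a dict: "clock": time; "joint_pos": joint angles; "qvel": joint speeds; "joint_torque": joint torques, N m; "tool_pos": TCP position; "tcp_rot": TCP orientation; "ft_force": force on the tool from outside, world axes, zero at the start; "wrist_torque": the same for the moment, N m; "finger_gap": opening from 0.0 (shut) to 1.0 (fully open); "grip_force": force on a finger pad.
Only numpy, scipy, OpenCV 4.12 (cv2) and the standard library are available. Lean on these libraries where they do the work, as an engineer would, in place of code of your own. Each camera call takes 0.05 s, during which the arm holds its last target. There are 200 camera calls.

## Working session

There is one attempt and no reset: what is moved stays moved. The work goes in short steps, Python scripts to look and compute and a tool call to move; the robot and the scene stay as the last step left them, time stands still between calls to the robot, and variables do not carry over. Pictures are saved under pics/ and viewed, at most 10 in all, crops included, and the job is handed in when it is done.

Besides the shell and the picture viewer there is one more tool, called as name([rows], argument=value, ...), one row to a line, values as JSON. servo_tool: Moves the arm, as the interface text tells. Its arguments: {"type":"object","properties":{"steps":{"type":"array","items":{"type":"array"}},"squeeze":{"type":"number"}},"required":["steps"]}

```bash
mkdir -p pics; cat > h.py <<'E'
import numpy as np, cv2
from plant import bot
def ray(c,uv):
    K=np.array(c["K"]);d=np.array([c["k1"],0,0,0,0.])
    return cv2.undistortPoints(np.array([[uv]],float),K,d)[0,0]
def px2w(name,uv,depth,st=None):
    c=bot.calibration(name)
    T=np.array(c["world_from_camera"]) if "world_from_camera" in c else None
    if T is None:
        W=np.eye(4);W[:3,:3]=st["tcp_rot"];W[:3,3]=st["tool_pos"];T=W@np.array(c["T_tool_cam"])
    x,y=ray(c,uv);return (T@np.array([x*depth,y*depth,depth,1]))[:3]
def cloud(name,depth,st=None):
    c=bot.calibration(name);v,u=np.mgrid[:480,:640]
    p=cv2.undistortPoints(np.stack([u.ravel(),v.ravel()],1).astype(float)[:,None],np.array(c["K"]),np.array([c["k1"],0,0,0,0.]))[:,0]
    z=depth.ravel();P=np.c_[p*z[:,None],z,np.ones(len(z))]
    if "world_from_camera" in c:T=np.array(c["world_from_camera"])
    else:
        W=np.eye(4);W[:3,:3]=st["tcp_rot"];W[:3,3]=st["tool_pos"];T=W@np.array(c["T_tool_cam"])
    P=(P@T.T)[:,:3];P[z==0]=np.nan;return P.reshape(480,640,3)
E
python3 - <<'E'
from h import *
s=bot.state();print(s)
for n in("scene","side"):
    im,d=bot.snapshot(n);cv2.imwrite(f"pics/{n}0.png",im);np.save(f"{n}0.npy",d)
    print(n,bot.calibration(n))
    P=cloud(n,d)
    for o in("bin","green_box","brown_box","tumbler","espresso_cup"):
        for b in bot.boxes_of(o,n)[:3]:
            print(o,"box",np.round(b["box"]),round(b["confidence"],2))
    for o in("front_handle","front_hinge","bin","green_box","brown_box"):
        for b in bot.pinpoint(o,n)[:3]:
            u,v=np.round(b["point"]).astype(int);print(o,"pt",u,v,round(b["confidence"],2),P[min(v,479),min(u,639)].round(3))
print(bot.calibration("wrist"))
E
```

```text
{'clock': 0.0, 'joint_pos': array([-8.58399951e-01,  3.85550999e-01,  6.59882353e-03, -5.01475862e-04,
       -1.19402419e+00, -2.58602212e-01]), 'qvel': array([-0.00066086,  0.00019396, -0.00187223,  0.00096949, -0.00068405,
       -0.00081029]), 'joint_torque': array([ 8.56042407e-04, -3.90663993e+01,  1.87413025e+01,  4.21990246e+00,
        1.10645496e-02, -2.05721958e-04]), 'tool_pos': array([ 0.27375026, -0.56121982,  0.24345199]), 'tcp_rot': array([[-8.98871327e-01, -4.38211351e-01, -1.07205916e-03],
       [-4.38212649e-01,  8.98869208e-01,  1.95461525e-03],
       [ 1.07106383e-04,  2.22673749e-03, -9.99997515e-01]]), 'ft_force': array([-0.06279114, -0.12916507,  0.38247423]), 'wrist_torque': array([-0.0465089 ,  0.01491045, -0.00184205]), 'grip_force': 0.0, 'finger_gap': 1.001257125872081}
scene {'K': array([[562.89452763,   0.        , 317.1525762 ],
       [  0.        , 562.89452763, 245.15768497],
       [  0.        ,   0.        ,   1.        ]]), 'k1': 0.0016166987445319495, 'world_from_camera': array([[-0.85303319, -0.39692895,  0.33879462,  0.04572462],
       [-0.
[... 1568 characters left out ...]
8 0.76 [0.484 0.013 0.089]
bin pt 267 254 0.9 [0.441 0.072 0.143]
bin pt 251 212 0.44 [0.554 0.107 0.163]
green_box pt 376 197 0.63 [ 0.195 -0.118  0.733]
{'K': array([[368.57421675,   0.        , 327.80809808],
       [  0.        , 368.57421675, 242.43836214],
       [  0.        ,   0.        ,   1.        ]]), 'k1': -0.031923054848966806, 'T_tool_cam': array([[ 8.11323761e-04, -9.59152633e-01, -2.82887908e-01,
         7.72115760e-02],
       [ 9.99999344e-01,  1.00700120e-03, -5.46310447e-04,
         1.14935135e-03],
       [ 8.08863565e-04, -2.82887279e-01,  9.59152821e-01,
        -1.40110706e-01],
       [ 0.00000000e+00,  0.00000000e+00,  0.00000000e+00,
         1.00000000e+00]])}
```

View pics/scene0.png

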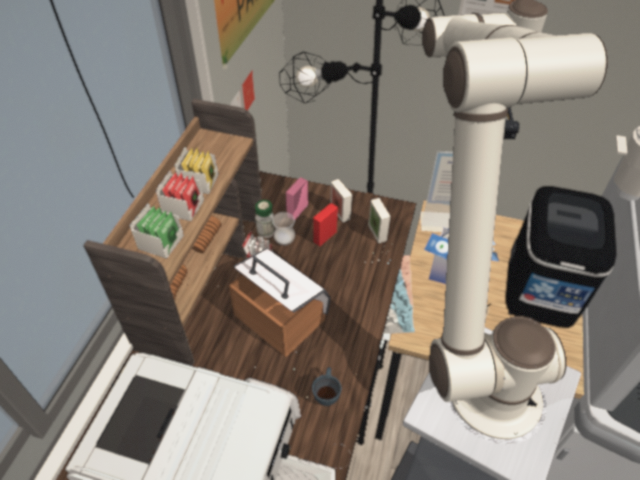

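View pics/side0.png

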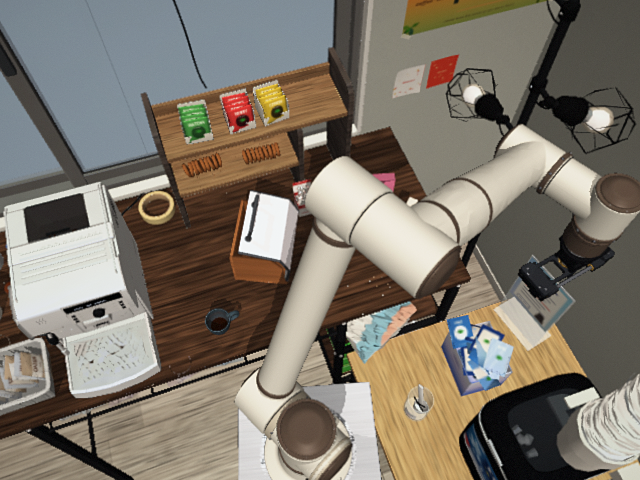

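```bash
python3 - <<'E'
from h import *
im=cv2.imread("pics/scene0.png");c=im[165:425,220:405]
a=cv2.resize(c,None,fx=3,fy=3*0.77*1,interpolation=cv2.INTER_CUBIC);cv2.imwrite("pics/c0.png",a[:600])
d=np.load("scene0.npy");P=cloud("scene",d)
# height map of top view
m=np.isfinite(P[...,2])&(P[...,0]>.3)&(P[...,0]<.95)&(P[...,1]>-.5)&(P[...,1]<.35)&(P[...,2]>-.05)&(P[...,2]<.35)
ds=np.load("side0.npy");Q=cloud("side",ds);
H=np.zeros((600,650,3),np.uint8)
for PP,img in((P,im),(Q,cv2.imread("pics/side0.png"))):
  m=(PP[...,0]>.3)&(PP[...,0]<.9)&(PP[...,1]>-.4)&(PP[...,1]<.25)&(PP[...,2]>-.03)&(PP[...,2]<.35)
  p=PP[m];col=img[m];o=np.argsort(p[:,2]);p=p[o];col=col[o]
  for q,k in zip(p,col):
    u=int((.25-q[1])*1000);v=int((.9-q[0])*1000);cv2.rectangle(H,(u-1,v-1),(u+1,v+1),k.tolist(),-1)
for i in range(0,650,100):cv2.putText(H,f"y{.25-i/1000:.2f}",(i,10),0,.35,(255,255,255),1);cv2.line(H,(i,0),(i,600),(90,90,90),1)
for i in range(0,600,100):cv2.putText(H,f"x{.9-i/1000:.1f}",(0,i+10),0,.35,(255,255,255),1);cv2.line(H,(0,i),(650,i),(90,90,90),1)
cv2.imwrite("pics/top0.png",H)
E
```

```text
(no output)
```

View pics/c0.png

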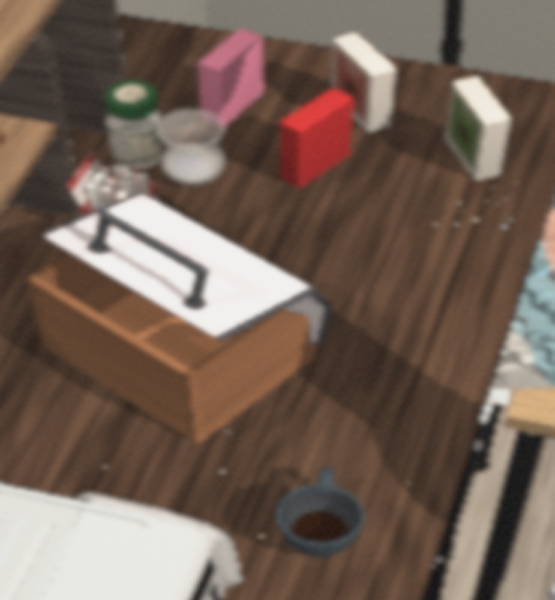

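View pics/top0.png

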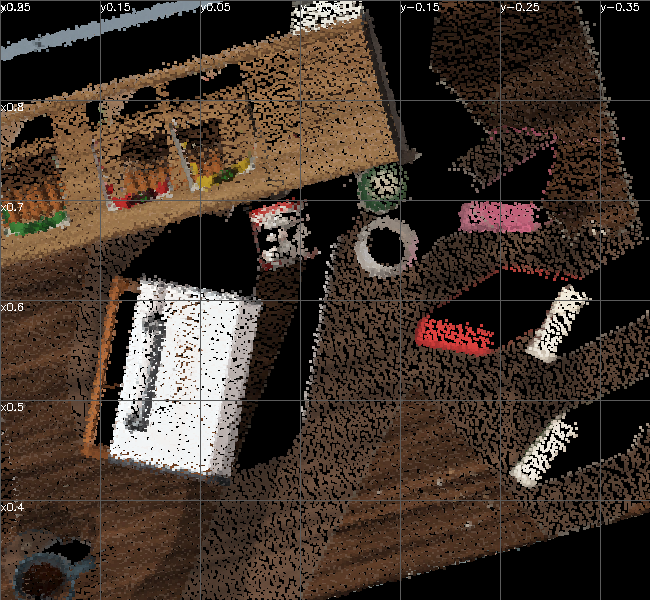

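```bash
cat > fit.py <<'E'
from h import *
P=cloud("scene",np.load("scene0.npy"));im=cv2.imread("pics/scene0.png").astype(int)
Q=cloud("side",np.load("side0.npy"));im2=cv2.imread("pics/side0.png").astype(int)
A=np.r_[P.reshape(-1,3),Q.reshape(-1,3)];C=np.r_[im.reshape(-1,3),im2.reshape(-1,3)];S=np.r_[np.zeros(307200),np.ones(307200)]
k=np.isfinite(A).all(1);A,C,S=A[k],C[k],S[k]
def box(x0,x1,y0,y1,z0,z1):return (A[:,0]>x0)&(A[:,0]<x1)&(A[:,1]>y0)&(A[:,1]<y1)&(A[:,2]>z0)&(A[:,2]<z1)
E
python3 - <<'E'
from fit import *
for nm,b in(("nearwhite",(.40,.5,-.34,-.25)),("farwhite",(.53,.63,-.35,-.27)),("red",(.53,.6,-.25,-.15)),("pink",(.65,.72,-.3,-.2)),("tumbler",(.61,.7,-.18,-.1))):
    for s in(0,1):
        m=box(*b,.07,.13)&(S==s)
        if m.sum()<5:continue
        zt=np.percentile(A[m,2],90);t=m&(A[:,2]>zt-.01)
        r=cv2.minAreaRect(A[t,:2].astype(np.float32)*1000)
        mf=box(*b,.03,.09)&(S==s);g=(C[mf,1]>C[mf,2]+8).sum(),(C[mf,2]>C[mf,1]+25).sum()
        print(nm,s,t.sum(),"ztop",zt.round(3),np.round(r[0]),np.round(r[1]),round(r[2],1),"green,red px",g)
# counter height
print("counter z",[np.median(A[box(.4,.5,-.2,-.05,-.03,.03)&(S==s),2]).round(4) for s in(0,1)])
wood=(C[:,2]>C[:,0]+30)
for s in(0,1):
  m=box(.4,.68,0,.22,.112,.135)&wood&(S==s);r=cv2.minAreaRect(A[m,:2].astype(np.float32)*1000);print("wood rim",s,m.sum(),r,np.median(A[m,2]))
  w=(C.min(1)>150)&box(.4,.66,-.02,.16,.1,.25)&(S==s)
  p=A[w];c=p.mean(0)
  for _ in range(5):
    u,sv,vt=np.linalg.svd(p-p.mean(0),full_matrices=False);n=vt[2]*np.sign(vt[2][2]);e=(p-p.mean(0))@n;p=p[abs(e)<max(.003,np.std(e)*1.5)]
  print("roof",s,len(p),p.mean(0),n, "tilt",np.arccos(n[2]),"yaw of tilt",np.degrees(np.arctan2(n[1],n[0])))
  h=(C.max(1)<110)&w.__class__(box(.4,.66,0,.2,.15,.3))&(S==s)
  d=(A-p.mean(0))@n
  h&=(d>.03)&(d<.07);q=A[h]
  print("handle",h.sum(),q.mean(0),cv2.minAreaRect(q[:,:2].astype(np.float32)*1000),np.median(d[h]))
E
```

```text
nearwhite 0 210 ztop 0.1 [ 450. -296.] [27. 78.] 50.1 green,red px (np.int64(9), np.int64(0))
farwhite 0 202 ztop 0.099 [ 576. -307.] [29. 80.] 56.5 green,red px (np.int64(0), np.int64(140))
farwhite 1 64 ztop 0.1 [ 596. -318.] [26. 27.] 56.7 green,red px (np.int64(0), np.int64(0))
red 0 222 ztop 0.099 [ 565. -205.] [76. 28.] 80.5 green,red px (np.int64(0), np.int64(359))
pink 0 200 ztop 0.099 [ 683. -250.] [76. 28.] 88.4 green,red px (np.int64(0), np.int64(332))
pink 1 146 ztop 0.1 [ 683. -253.] [29. 59.] 1.0 green,red px (np.int64(0), np.int64(71))
tumbler 0 49 ztop 0.101 [ 695. -133.] [10. 34.] 0.2 green,red px (np.int64(7), np.int64(27))
counter z [np.float64(-0.0006), np.float64(-0.0014)]
wood rim 0 615 ((526.4119873046875, 97.8741455078125), (109.70809173583984, 181.09466552734375), 80.12709045410156) 0.12121355410566181
roof 0 1949 [0.51675898 0.07508004 0.15092686] [-0.04256633 -0.24304433  0.96908078] tilt 0.24931858347972077 yaw of tilt -99.93392416052644Traceback (most recent call last):
  File "<stdin>", line 20, in <module>
ValueError: maximum supported dimension for an ndarray is currently 64, found 612026
```

```bash
python3 - <<'E'
from fit import *
c=np.array([.5168,.0751,.1509]);n=np.array([-.0426,-.243,.969])
d=(A-c)@n;h=(C.max(1)<120)&box(.4,.66,0,.2,.15,.3)&(d>.03)&(d<.075)
for s in(0,1):
  q=A[h&(S==s)];print(len(q),q.mean(0),q.max(0),q.min(0),cv2.minAreaRect(q[:,:2].astype(np.float32)*1000))
yaw=np.radians(80.1);bx=np.array([np.cos(yaw),np.sin(yaw)])
o=np.array([.5238,.083])
print([(y,((A[h&(S==s)][:,:2]-o)@bx).mean()) for s in (0,1) for y in[0]])
# any obstacles near path above/around
for z in(.1,.2,.3,.4):
  m=(A[:,2]>z)&(A[:,2]<z+.1)&(A[:,0]>.35)&(A[:,1]>-.4)&(A[:,1]<.3)&(A[:,0]<.9)&(S==0); print(z,A[m][:,0].min() if m.sum() else 0, np.percentile(A[m,0],[1,5]) if m.sum() else 0)
m=box(.25,.5,.05,.3,.01,.1);print("cup",A[m].min(0),A[m].max(0))
E
```

```text
116 [0.52574444 0.09776943 0.20281811] [0.57782156 0.11282743 0.20839789] [0.47300312 0.08647311 0.18918384] ((525.2488403320312, 98.36702728271484), (9.568742752075195, 107.2350845336914), 78.75945281982422)
139 [0.52156206 0.09769646 0.20382866] [0.57742627 0.11285829 0.21023182] [0.46977329 0.08512296 0.18957582] ((523.81787109375, 98.43055725097656), (10.958309173583984, 108.83959197998047), 79.29827880859375)
[(0, np.float64(0.014883810363937985)), (0, np.float64(0.014092850225512215))]
0.1 0.41606230934454264 [0.42890777 0.44116834]
0.2 0.471003908048642 [0.48992638 0.56258731]
0.3 0.6171427789249165 [0.62659221 0.66788377]
0.4 0.42125206120616693 [0.7832301  0.83222908]
cup [0.2561632  0.05001553 0.01001912] [0.49994299 0.29695854 0.0999667 ]
```

servo_tool([
  [[0,0,0.1575],[0,0,-1],0],
  [[0,0,0.1575],[0,0,-1],0],
  [[0,0,0.1575],[0,0,-1],0],
  [[0,0,0.1575],[0,0,-1],0],
  [[0,0,0],[-1,5,0],0],
  [[0,0,0],[-1,5,0],0],
  [[0,0,0],[-1,5,0],0.3],
  [[0,0,0],[-1,5,0],0.3],
  [[0,0,0],[-1,5,0],0.4],
  [[0,0,0],[-1,5,0],0.4],
])

```text
clock: 2.35
tool_pos: [0.386, -0.2754, 0.2848]
tcp_rot: [[-0.985, 0.175, 0.001], [0.175, 0.985, -0.0], [-0.001, -0.0, -1.0]]
ft_force: [0.2, -0.1, -0.5]
finger_gap: 0.65
grip_force: 0.0
```

servo_tool([
  [[0,0,0],[-1,5,0],0.4],
  [[0,0,0],[-1,5,0],0.4],
  [[0,0,0],[-1,5,0],0.4],
  [[0,0,0],[-1,5,0],0.4],
  [[0,0,0],[-1,5,0],0.4],
  [[0,0,0],[-1,5,0],0.4],
  [[0,0,0],[-1,5,0],0.4],
  [[0,0,0],[-0.3,4,0],0.4],
  [[0,0,0],[0,0,0],0.4],
  [[0,0,0],[0,0,0],0.4],
])

```text
clock: 3.6
tool_pos: [0.5256, 0.094, 0.2845]
tcp_rot: [[-0.985, 0.175, -0.0], [0.175, 0.985, -0.0], [0.0, -0.0, -1.0]]
ft_force: [-0.1, 0.0, 0.2]
finger_gap: 0.598
grip_force: 0.0
```

servo_tool([
  [[0,0,0],[0,0.3,2.5],0.4],
  [[0,0,0],[0,0,2.5],0.4],
  [[0,0,0],[0,0,2],0.4],
  [[0,0,0],[0,0,1],0.4],
  [[0,0,0],[0,0,0],0.7],
  [[0,0,0],[0,0,0],1],
  [[0,0,0],[0,0,0],1],
  [[0,0,0],[0,0,0],1],
  [[0,0,0],[0,0,0],1],
  [[0,0,0],[0,0,0],1],
], squeeze=12)

```text
clock: 4.85
tool_pos: [0.5263, 0.0971, 0.2046]
tcp_rot: [[-0.985, 0.175, -0.0], [0.175, 0.985, -0.0], [0.0, -0.0, -1.0]]
ft_force: [-0.3, -0.5, 0.1]
finger_gap: 0.11
grip_force: 12.0
```

```bash
python3 -c "
import numpy as np
p=np.radians(np.linspace(64.2,136.2,19));print(np.c_[np.diff(19*np.cos(p)),-np.diff(19*np.sin(p))].round(2).tolist())"
```

```text
[[-1.21, -0.54], [-1.25, -0.45], [-1.28, -0.36], [-1.3, -0.27], [-1.31, -0.18], [-1.32, -0.09], [-1.33, 0.0], [-1.32, 0.1], [-1.31, 0.19], [-1.3, 0.28], [-1.27, 0.37], [-1.24, 0.46], [-1.21, 0.54], [-1.17, 0.63], [-1.12, 0.71], [-1.07, 0.78], [-1.01, 0.86], [-0.95, 0.92]]
```

servo_tool([
  [[0,0,0],[0,-1.21,-0.54],1],
  [[0,0,0],[0,-1.25,-0.45],1],
  [[0,0,0],[0,-1.28,-0.36],1],
  [[0,0,0],[0,-1.3,-0.27],1],
  [[0,0,0],[0,-1.31,-0.18],1],
  [[0,0,0],[0,-1.32,-0.09],1],
  [[0,0,0],[0,-1.33,0],1],
  [[0,0,0],[0,-1.32,0.1],1],
  [[0,0,0],[0,-1.31,0.19],1],
  [[0,0,0],[0,0,0],1],
])

```text
clock: 6.1
tool_pos: [0.5054, -0.0187, 0.2199]
tcp_rot: [[-0.984, 0.177, -0.002], [0.177, 0.984, -0.001], [0.001, -0.002, -1.0]]
ft_force: [-2.5, -0.2, 1.3]
finger_gap: 0.104
grip_force: 12.0
```

Good, forces low. Continue down.

servo_tool([
  [[0,0,0],[0,-1.3,0.28],1],
  [[0,0,0],[0,-1.27,0.37],1],
  [[0,0,0],[0,-1.24,0.46],1],
  [[0,0,0],[0,-1.21,0.54],1],
  [[0,0,0],[0,-1.17,0.63],1],
  [[0,0,0],[0,-1.12,0.71],1],
  [[0,0,0],[0,-1.07,0.78],1],
  [[0,0,0],[0,-1.01,0.86],1],
  [[0,0,0],[0,-0.95,0.92],1],
  [[0,0,0],[0,0,0],1],
])

```text
clock: 7.35
tool_pos: [0.4876, -0.1199, 0.1642]
tcp_rot: [[-0.984, 0.176, -0.001], [0.176, 0.984, -0.0], [0.001, -0.001, -1.0]]
ft_force: [-2.6, 0.0, -1.6]
finger_gap: 0.11
grip_force: 12.0
```

servo_tool([
  [[0,0,0],[0,0,0],0.6],
  [[0,0,0],[0,0,0],0.55],
  [[0,0,0],[0,0,-3],0.55],
  [[0,0,0],[0,0,-3],0.55],
  [[0,0,0],[0,0,-3],0.55],
  [[0,0,0],[0,0,-2],0.3],
  [[0,0,0.13],[0,0,0],0.2],
  [[0,0,0.13],[0,0,0],0.2],
  [[0,0,0.13],[0,0,0],0.2],
  [[0,0,0.13],[0,0,0],0.2],
])

```text
clock: 8.6
tool_pos: [0.4888, -0.1187, 0.2758]
tcp_rot: [[-0.765, 0.644, 0.003], [0.644, 0.765, -0.0], [-0.002, 0.002, -1.0]]
ft_force: [-0.5, -0.0, 0.2]
finger_gap: 0.794
grip_force: 0.0
```

servo_tool([
  [[0,0,0],[-1.4,-2.6,0],0.2],
  [[0,0,0],[-1.4,-2.7,0],0.2],
  [[0,0,0],[-1.4,-2.7,0],0.2],
  [[0,0,0],[-1.4,-2.7,0],0.2],
  [[0,0,0],[-1.4,-2.6,0],0.2],
  [[0,0,0],[-1.4,-2.6,0],0.2],
  [[0,0,0],[0,0,0],0.2],
  [[0,0,0],[0,0,0],0.2],
  [[0,0,0],[0,0,0],0.2],
  [[0,0,0],[0,0,0],0.2],
])

```text
clock: 9.85
tool_pos: [0.4507, -0.2943, 0.2753]
tcp_rot: [[-0.768, 0.64, 0.0], [0.64, 0.768, -0.0], [-0.0, 0.0, -1.0]]
ft_force: [-0.4, -0.0, 0.0]
finger_gap: 0.799
grip_force: 0.0
```

```bash
python3 - <<'E'
from h import *
s=bot.state();print(s["tool_pos"],s["tcp_rot"].round(3).tolist(),s["joint_pos"].round(2))
im,d=bot.snapshot("wrist");cv2.imwrite("pics/w1.png",im)
P=cloud("wrist",d,s);A=P.reshape(-1,3);A=A[np.isfinite(A).all(1)]
m=(abs(A[:,0]-.45)<.07)&(abs(A[:,1]+.296)<.07)&(A[:,2]>.088)&(A[:,2]<.108)
print(m.sum(),cv2.minAreaRect(A[m,:2].astype(np.float32)*1000),np.median(A[m,2]))
E
```

```text
[ 0.45070495 -0.29431087  0.27525245] [[-0.768, 0.64, 0.0], [0.64, 0.768, -0.0], [-0.0, 0.0, -1.0]] [-0.28  0.22 -0.16 -0.   -1.2  -1.99]
2161 ((449.24530029296875, -295.58447265625), (23.893007278442383, 71.7656021118164), 50.615867614746094) 0.09802977960544568
```

View pics/w1.png

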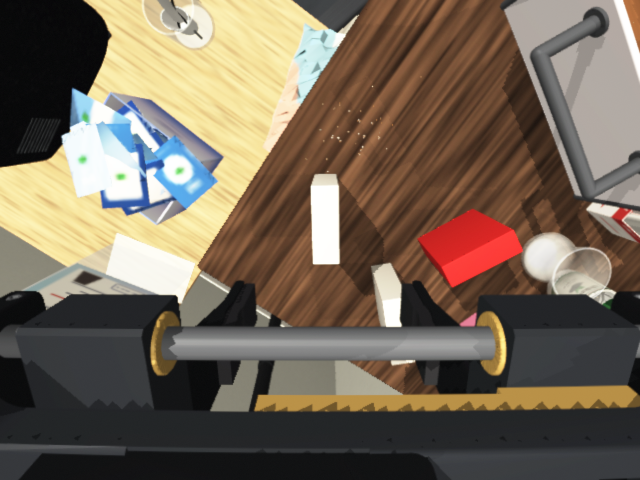

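servo_tool([
  [[0,0,0],[0,-0.2,4],0.2],
  [[0,0,0],[0,0,4],0.2],
  [[0,0,0],[0,0,4],0.2],
  [[0,0,0],[0,0,3.5],0.2],
  [[0,0,0],[0,0,2.5],0.2],
  [[0,0,0],[0,0,1.2],0.2],
  [[0,0,0],[0,0,0],0.2],
  [[0,0,0],[0,0,0],0.6],
  [[0,0,0],[0,0,0],1],
  [[0,0,0],[0,0,0],1],
], squeeze=12)

```text
clock: 11.15
tool_pos: [0.4494, -0.2966, 0.0838]
tcp_rot: [[-0.767, 0.641, 0.001], [0.641, 0.767, -0.0], [-0.001, 0.001, -1.0]]
ft_force: [0.1, -0.2, 0.4]
finger_gap: 0.545
grip_force: 0.0
```

servo_tool([
  [[0,0,0],[0,0,0],1],
  [[0,0,0],[0,0,0],1],
  [[0,0,0],[0,0,0],1],
  [[0,0,0],[0,0,-1],1],
  [[0,0,0],[0,0,-2],1],
  [[0,0,0],[0,0,-3],1],
  [[0,0,0],[0,0,-4],1],
  [[0,0,0],[0,0,-4],1],
  [[0,0,0],[0,0,-4],1],
  [[0,0,0],[0,0,-4],1],
])

```text
clock: 12.4
tool_pos: [0.4486, -0.2963, 0.3049]
tcp_rot: [[-0.767, 0.641, 0.0], [0.641, 0.767, 0.0], [-0.0, 0.0, -1.0]]
ft_force: [0.8, 0.3, -2.1]
finger_gap: 0.275
grip_force: 11.9
```

servo_tool([
  [[0,0,-0.13],[0,0,-0.5],1],
  [[0,0,-0.13],[0,0,-0.5],1],
  [[0,0,-0.13],[0,0,0],1],
  [[0,0,-0.13],[0,0,0],1],
  [[0,0,0],[0,2,0],1],
  [[0,0,0],[0,4,0],1],
  [[0,0,0],[-0.2,4,0],1],
  [[0,0,0],[-0.2,4,0],1],
  [[0,0,0],[-0.2,4,0],1],
  [[0,0,0],[-0.2,4,0],1],
])

```text
clock: 13.65
tool_pos: [0.4953, -0.08, 0.3136]
tcp_rot: [[-0.985, 0.175, 0.0], [0.175, 0.985, 0.0], [-0.0, 0.0, -1.0]]
ft_force: [0.9, 0.0, -1.6]
finger_gap: 0.28
grip_force: 11.9
```

servo_tool([
  [[0,0,0],[0,4,0],1],
  [[0,0,0],[0,4,0],1],
  [[0,0,0],[0,4,0],1],
  [[0,0,0],[0,3,0],1],
  [[0,0,0],[0,1.5,0],1],
  [[0,0,0],[0,0.2,0],1],
  [[0,0,0],[0,0,0],1],
  [[0,0,0],[0,0,0],1],
  [[0,0,0],[0,0,0],1],
  [[0,0,0],[0,0,0],1],
])

```text
clock: 14.9
tool_pos: [0.5248, 0.0828, 0.3131]
tcp_rot: [[-0.984, 0.176, 0.0], [0.176, 0.984, 0.0], [-0.0, 0.0, -1.0]]
ft_force: [0.2, -0.6, -0.5]
finger_gap: 0.276
grip_force: 11.9
```

```bash
python3 - <<'E'
from h import *
s=bot.state();print(s["tool_pos"],s["tcp_rot"].round(3).tolist(),s["grip_force"])
im,d=bot.snapshot("side");cv2.imwrite("pics/s2.png",im);a=im[130:330,150:420]
im2,d2=bot.snapshot("scene");b=im2[150:350,200:470]
cv2.imwrite("pics/c2.png",cv2.resize(np.vstack([a,b]),None,fx=1.5,fy=1.5,interpolation=cv2.INTER_CUBIC))
o=np.array([.5238,.083]);y=np.radians(80.1);R=np.array([[np.cos(y),np.sin(y)],[-np.sin(y),np.cos(y)]])
for n,dd,i in(("scene",d2,im2),("side",d,im)):
  A=cloud(n,dd).reshape(-1,3);C=i.reshape(-1,3).astype(int);q=(A[:,:2]-o)@R.T
  w=(C[:,2]>C[:,0]+30)&(A[:,2]>.112)&(A[:,2]<.135)&(abs(q)<.15).all(1)
  print(n,w.sum(),np.percentile(q[w],[0.5,50,99.5],axis=0).round(4).tolist(),cv2.minAreaRect(A[w,:2].astype(np.float32)*1000))
E
```

```text
[0.5247858  0.08276065 0.31310144] [[-0.984, 0.176, 0.0], [0.176, 0.984, 0.0], [-0.0, 0.0, -1.0]] 11.928402504345286
scene 737 [[-0.0375, -0.0887], [0.0538, 0.0105], [0.0692, 0.0896]] ((526.668701171875, 97.94371032714844), (110.05208587646484, 180.26055908203125), 80.20719909667969)
side 81 [[-0.0391, -0.0895], [-0.0139, -0.0806], [0.0095, -0.075]] ((602.3067626953125, 53.95044708251953), (49.963653564453125, 14.264534950256348), 80.96760559082031)
```

View pics/c2.png

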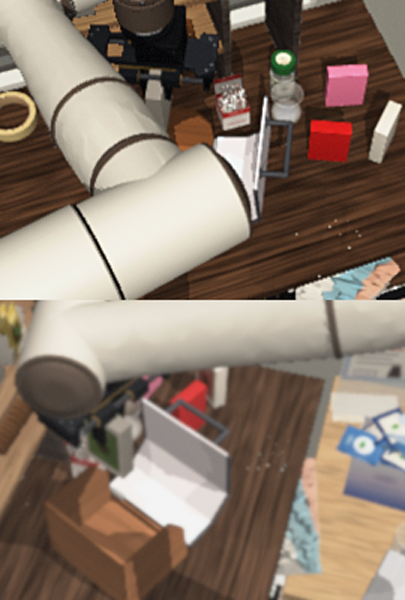

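servo_tool([
  [[0,0,0],[0,0,4],1],
  [[0,0,0],[0,0,4],1],
  [[0,0,0],[0,0,4],1],
  [[0,0,0],[0,0,3.5],1],
  [[0,0,0],[0,0,2.5],1],
  [[0,0,0],[0,0,1.8],1],
  [[0,0,0],[0,0,1],1],
  [[0,0,0],[0,0,0.6],1],
  [[0,0,0],[0,0,0.4],1],
  [[0,0,0],[0,0,0.2],1],
])

```text
clock: 16.25
tool_pos: [0.5251, 0.0833, 0.0933]
tcp_rot: [[-0.985, 0.175, 0.001], [0.175, 0.985, 0.0], [-0.001, 0.0, -1.0]]
ft_force: [-0.4, 1.0, -0.1]
finger_gap: 0.281
grip_force: 11.9
```

servo_tool([
  [[0,0,0],[0,0,0.1],1],
  [[0,0,0],[0,0,0],1],
  [[0,0,0],[0,0,0],0.6],
  [[0,0,0],[0,0,0],0.5],
  [[0,0,0],[0,0,0],0.5],
  [[0,0,0],[0,0,0],0.5],
  [[0,0,0],[0,0,-1],0.5],
  [[0,0,0],[0,0,-3],0.5],
  [[0,0,0],[0,0,-4],0.5],
  [[0,0,0],[0,0,-5],0.5],
])

```text
clock: 17.5
tool_pos: [0.5243, 0.0829, 0.2234]
tcp_rot: [[-0.985, 0.175, -0.001], [0.175, 0.985, -0.001], [0.001, -0.001, -1.0]]
ft_force: [1.3, 0.9, -0.7]
finger_gap: 0.499
grip_force: 0.0
```

servo_tool([
  [[0,0,0],[0,0,-5],0.5],
  [[0,0,0],[0,-2,-1],0.5],
  [[0,0,0],[0,-4,0],0.5],
  [[0,0,0],[0,-4,0],0.5],
  [[0,0,0],[0,-4,0],0.5],
  [[0,0,0],[0,-4,0],0.5],
  [[0,0,0],[0,-2.6,0],0.5],
  [[0,0,0],[0,0,0],0.5],
  [[0,0,0],[0,0,0],0.5],
  [[0,0,0],[0,0,0],0.5],
])

```text
clock: 18.75
tool_pos: [0.4887, -0.119, 0.2819]
tcp_rot: [[-0.985, 0.174, -0.0], [0.174, 0.985, 0.0], [0.0, 0.0, -1.0]]
ft_force: [-0.5, -0.5, 0.1]
finger_gap: 0.498
grip_force: 0.0
```

```bash
python3 - <<'E'
from h import *
s=bot.state();print(s["tool_pos"])
o=np.array([.5238,.083]);y=np.radians(80.1);R=np.array([[np.cos(y),np.sin(y)],[-np.sin(y),np.cos(y)]])
im2,d2=bot.snapshot("scene");b=im2[150:350,200:470]
im,d=bot.snapshot("wrist")
cv2.imwrite("pics/c3.png",np.hstack([cv2.resize(b,(400,300),interpolation=cv2.INTER_CUBIC),cv2.resize(im,(400,300))]))
for n,dd,i in(("scene",d2,im2),("wrist",d,im)):
  A=cloud(n,dd,s).reshape(-1,3);q=(A[:,:2]-o)@R.T
  w=(abs(A[:,2]-.106)<.006)&(abs(q[:,0])<.055)&(abs(q[:,1])<.07)
  if w.sum()>5:print(n,w.sum(),cv2.minAreaRect(q[w].astype(np.float32)*1000),np.median(A[w,2]))
  h=(q[:,0]<-.17)&(q[:,0]>-.25)&(abs(q[:,1])<.1)&(A[:,2]>.12)&(A[:,2]<.2)
  if h.sum():print("handle",h.sum(),np.median(np.c_[q,A[:,2]][h],axis=0))
E
```

```text
[ 0.48873953 -0.11902263  0.28193609]
scene 287 ((1.1057806015014648, -0.9782447814941406), (27.00591468811035, 74.72317504882812), 1.4962670803070068) 0.105214458155521
handle 252 [-0.20144413  0.0042597   0.16522401]
wrist 2311 ((1.0710458755493164, -1.2550315856933594), (25.389636993408203, 71.84347534179688), 0.4665912687778473) 0.10587839362997231
handle 3056 [-0.20234729  0.0090525   0.16635065]
```

View pics/c3.png

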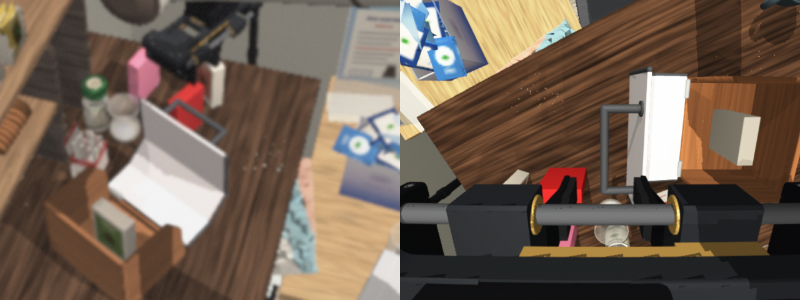

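servo_tool([
  [[0,0,0],[0,-0.1,3],0.57],
  [[0,0,0],[0,0,3],0.57],
  [[0,0,0],[0,0,3],0.57],
  [[0,0,0],[0,0,2],0.57],
  [[0,0,0],[0,0,0.8],0.57],
  [[0,0,0],[0,0,0],0.8],
  [[0,0,0],[0,0,0],1],
  [[0,0,0],[0,0,0],1],
  [[0,0,0],[0,0,0],1],
  [[0,0,0],[0,0,0],1],
], squeeze=12)

```text
clock: 20.1
tool_pos: [0.4889, -0.1207, 0.1645]
tcp_rot: [[-0.985, 0.175, 0.001], [0.175, 0.985, -0.0], [-0.001, 0.0, -1.0]]
ft_force: [0.3, 1.1, 0.4]
finger_gap: 0.105
grip_force: 12.0
```

```bash
python3 -c "
import numpy as np
p=np.radians(np.linspace(136,49.9,28));print(np.c_[np.diff(19*np.cos(p)),-np.diff(19*np.sin(p))].round(2).tolist())"
```

```text
[[0.76, -0.74], [0.8, -0.7], [0.83, -0.65], [0.87, -0.6], [0.9, -0.55], [0.93, -0.5], [0.96, -0.45], [0.98, -0.4], [1.0, -0.34], [1.02, -0.29], [1.03, -0.23], [1.04, -0.17], [1.05, -0.11], [1.06, -0.05], [1.06, 0.0], [1.06, 0.06], [1.05, 0.12], [1.04, 0.18], [1.03, 0.24], [1.02, 0.29], [1.0, 0.35], [0.98, 0.41], [0.95, 0.46], [0.93, 0.51], [0.9, 0.56], [0.86, 0.61], [0.83, 0.66]]
```

servo_tool([
  [[0,0,0],[0,0.76,-0.74],1],
  [[0,0,0],[0,0.8,-0.7],1],
  [[0,0,0],[0,0.83,-0.65],1],
  [[0,0,0],[0,0.87,-0.6],1],
  [[0,0,0],[0,0.9,-0.55],1],
  [[0,0,0],[0,0.93,-0.5],1],
  [[0,0,0],[0,0.96,-0.45],1],
  [[0,0,0],[0,0.98,-0.4],1],
  [[0,0,0],[0,1.0,-0.34],1],
  [[0,0,0],[0,1.02,-0.29],1],
])

```text
clock: 21.35
tool_pos: [0.505, -0.0307, 0.2168]
tcp_rot: [[-0.985, 0.175, 0.002], [0.175, 0.985, 0.0], [-0.001, 0.001, -1.0]]
ft_force: [2.2, -3.8, 2.8]
finger_gap: 0.109
grip_force: 12.0
```

servo_tool([
  [[0,0,0],[0,1.03,-0.23],1],
  [[0,0,0],[0,1.04,-0.17],1],
  [[0,0,0],[0,1.05,-0.11],1],
  [[0,0,0],[0,1.06,-0.05],1],
  [[0,0,0],[0,1.06,0],1],
  [[0,0,0],[0,1.06,0.06],1],
  [[0,0,0],[0,1.05,0.12],1],
  [[0,0,0],[0,1.04,0.18],1],
  [[0,0,0],[0,1.03,0.24],1],
  [[0,0,0],[0,1.02,0.29],1],
])

```text
clock: 22.6
tool_pos: [0.5227, 0.0719, 0.2126]
tcp_rot: [[-0.985, 0.175, -0.0], [0.175, 0.985, -0.0], [0.0, -0.0, -1.0]]
ft_force: [4.9, -1.8, 1.0]
finger_gap: 0.11
grip_force: 12.0
```

servo_tool([
  [[0,0,0],[0,1.0,0.35],1],
  [[0,0,0],[0,0.98,0.41],1],
  [[0,0,0],[0,0.95,0.46],1],
  [[0,0,0],[0,0.93,0.51],1],
  [[0,0,0],[0,0.9,0.56],1],
  [[0,0,0],[0,0.86,0.61],1],
  [[0,0,0],[0,0.83,0.66],1],
  [[0,0,0],[0,0,0],1],
  [[0,0,0],[0,0,0],1],
  [[0,0,0],[0,0,0],1],
])

```text
clock: 23.85
tool_pos: [0.5334, 0.1336, 0.1773]
tcp_rot: [[-0.984, 0.176, -0.002], [0.176, 0.984, -0.002], [0.002, -0.003, -1.0]]
ft_force: [1.8, -5.0, 3.2]
finger_gap: 0.109
grip_force: 12.0
```

servo_tool([
  [[0,0,0],[0,0.15,0.2],1],
  [[0,0,0],[0,0.1,0.2],1],
  [[0,0,0],[0,0,0],1],
  [[0,0,0],[0,0,0],1],
  [[0,0,0],[0,0,0],0.8],
  [[0,0,0],[0,0,0],0.6],
  [[0,0,0],[0,0,0],0.5],
  [[0,0,0],[0,0,0],0.4],
  [[0,0,0],[0,0,0],0.4],
  [[0,0,0],[0,0,-1],0.4],
])

```text
clock: 25.1
tool_pos: [0.5339, 0.1371, 0.1829]
tcp_rot: [[-0.985, 0.175, -0.002], [0.175, 0.985, -0.001], [0.002, -0.001, -1.0]]
ft_force: [0.0, -0.2, 0.0]
finger_gap: 0.59
grip_force: 0.0
```

servo_tool([
  [[0,0,0],[0,0,-2],0.4],
  [[0,0,0],[0,0,-4],0.4],
  [[0,0,0],[0,0,-4],0.4],
  [[0,0,0],[0,-4,-2],0.4],
  [[0,0,0],[0,-5,0],0.4],
  [[0,0,0],[0,-5,0],0.4],
  [[0,0,0],[0,-5,0],0.4],
  [[0,0,0],[0,-5,0],0.4],
  [[0,0,0],[0,0,0],0.4],
  [[0,0,0],[0,0,0],0.4],
])

```text
clock: 26.35
tool_pos: [0.4925, -0.0991, 0.3039]
tcp_rot: [[-0.984, 0.176, 0.001], [0.176, 0.984, 0.0], [-0.001, 0.0, -1.0]]
ft_force: [-0.9, 0.1, -0.6]
finger_gap: 0.602
grip_force: 0.0
```

```bash
python3 - <<'E'
from h import *
s=bot.state();print(s["tool_pos"],s["clock"])
o=np.array([.5238,.083]);y=np.radians(80.1);R=np.array([[np.cos(y),np.sin(y)],[-np.sin(y),np.cos(y)]])
i,d=bot.snapshot("scene");cv2.imwrite("pics/c4.png",cv2.resize(i[150:420,200:470],None,fx=2,fy=2))
A=cloud("scene",d).reshape(-1,3);q=(A[:,:2]-o)@R.T
w=(i.reshape(-1,3).min(1)>150)&(q[:,0]>-.03)&(q[:,0]<.065)&(abs(q[:,1])<.085)&(A[:,2]>.11)&(A[:,2]<.16)
p=A[w]
for _ in range(4):
  c=p.mean(0);n=np.linalg.svd(p-c,full_matrices=False)[2][2];n*=np.sign(n[2]);p=p[abs((p-c)@n)<.004]
print(len(p),c,n,"tilt",-(n[:2]@R[0]))
E
```

```text
[ 0.49247128 -0.09906592  0.30388742] 26.35
2055 [0.5194829  0.09882504 0.13196952] [-0.00157901 -0.0025212   0.99999558] tilt 0.0027551364772595076
```

View pics/c4.png

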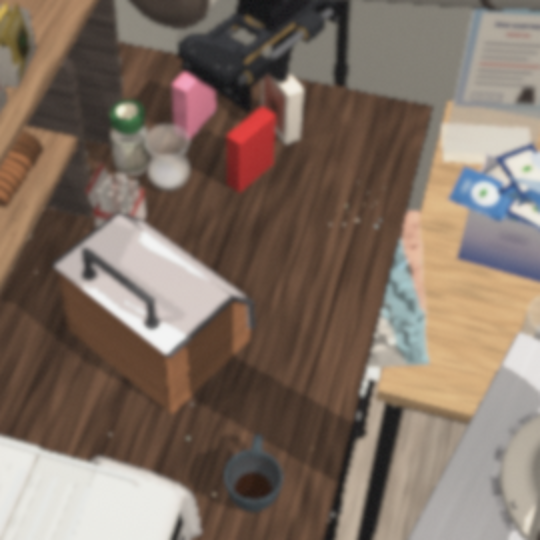

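The bin at (150,300) is shut, with the roof tilt measured at 0.003 rad. The brown box, tumbler and cup are standing where they were, and the gripper is clear.

```bash
python3 -c "
from plant import bot
print(bot.close_job())"
```

```text
the job is handed in; nothing more can be done
None
```

I put the green box upright in the bin, let go of it, folded the front fully shut (last measured about 0.003 rad) and handed the job in at about 26 s; the brown box, tumbler and cup were not touched, and no verdict came back.

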